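# Slide a bar home and screw the clamp down by feel

## Robot

A 6-joint arm with a two-finger parallel gripper is mounted at the origin on a cart in front of the work surface, level with it; the furniture and walls round the work are solid. World frame = base frame: x ahead of the robot, y to its left, z up, the work surface at z = 0. Lengths are in mm, angles in degrees, forces in N, time in s.
With the tool pointing down it reaches from about 350 to 850 mm from the base axis. Payload 8.1 kg.
Tool frame: the origin (TCP) lies midway between the tips of the shut fingers; the grasp point (between the pads) lies grip_depth behind it (grip_depth is the distance from the TCP to the grasp point, in mm); z points along the fingers, y is the line along which they close (so a half turn about z gives the same grasp; the last joint's range is limited). The gripper opens to 85 mm and grips with 20 to 120 N. Pads are 22 mm wide; open, the fingers measure 114 mm over their backs; the gripper's body (76 mm by 85 mm) begins 54 mm behind the grasp point. The pads swing forward as they close: fully open they stand 13 mm farther back than shut.
Start: joints at [-74.278, 7.471, 85.268, -0, 87.261, -4.893], TCP at [211.272, -561.578, 231.292] pointing down, gripper open.
Joint ranges: [-169.43, 169.43], [-51.17, 129.36], [1.28, 143.12], [-76.62, 256.62], [0, 156.53], [-152.29, 152.29]. Speed limits (degrees/s): [136.94, 136.94, 159.86, 180, 180, 180].

## Interface

Orientations are given as [roll, pitch, yaw] about the fixed x, y, z axes, in that order (R = Rz(yaw) Ry(pitch) Rx(roll)).
In Python, from bench import sense, snapshot, hand_in, grip_depth gives the robot as it stands. The module is installed in compiled form; this text tells all that it offers.
- The arm moves only by the tool apply_moves, never from a script. Its argument "series" is text: rows parted by semicolons, each of 5 numbers parted by spaces: the shift along the tool's x, y, z each as a share of 0.3 m, from -1 to 1, then the turn about the tool's z as a share of 2 rad, from -1 to 1, then the gripper's target within -1 to 1 (shut at 1, half-way at 0, fully open at -1). In form: tx ty tz twist gripper; .... A call has 1 to 5 rows; each row shifts and turns the commanded pose from where the row before left it, along the tool's axes as they then stand; what a row does not reach is not made up. A row lasts 1/12 s, in which the tool goes at most 41.7 mm and 7.16 degrees, less where a joint would pass 70% of its speed; a pose out of reach is approached as far as the arm can. A call with a number of a shift or a turn outside -1 to 1 is refused whole. A call with a gripper value outside its range is refused whole. The fingers move at their own pace and stop on an object; "squeeze" is the grip in N (left out, the last holds). Time passes only in rows, so rows that do not move let the fingers close. It gives the time, the measured TCP pose, the force, the opening and the grip force at its end, in the units of the state.
- sense(): the state, without advancing time (a new reading comes with each control period).
- snapshot(name): name is "side" or "top"; returns a dict with "frame" (400x640x3 uint8, blue, green, red), "depth" (400x640 float32, mm along the optical axis (not along the pixel's ray), 0 where there is no reading), "intrinsics" (3x3 intrinsics, pixels), "extrinsics" (4x4, takes a point from camera to world coordinates). Camera axes: x right, y down, z forward; pixel columns grow to the right and rows downward; lengths in mm; the calibration is good to about 2 mm. A picture is of the moment at which its call begins.
- hand_in(): hands the job in; it is judged then, once.
The state is a dict: "time": time; "joint_pos": joint angles; "qd": joint speeds; "joint_efforts": joint torques, N m; "tool_pos": TCP position; "tcp_rot": TCP orientation; "ft_force": force on the tool from outside, world axes, zero at the start; "wrist_torque": the same for the moment, N m; "finger_gap": finger opening in mm; "grip_force": force on a finger pad.
Only numpy, scipy, OpenCV 4.12 (cv2) and the standard library are available. Lean on these libraries where they do the work, as an engineer would, in place of code of your own. Each camera call takes 0.05 s, during which the arm holds its last target. There are 200 camera calls.

## Task

Push the aluminium bar along its rest until it is fully home against the end stop, then turn the T-handle of the screw clamp clockwise (seen from above) until the rising resistance shows that the bar is firmly clamped. About 60 N of clamping force is right; over 100 N marks the bar, under 30 N is loose. Let go with the bar still home and clamped, and leave the marker, the die and the weight standing or lying nearby where they are.

Things in the scene. Friction and masses are not known exactly. Their poses are not given: they have to be found in the camera images.
- clamp: Screw clamp fixed to the bench: grey base plate 190 x 70 x 12 mm (local x -115 to 75 mm), blue C frame. Column 46 mm wide at local x 47 to 77 mm; its 34 mm wide arm, 88 to 123 mm high, reaches over the rest to the screw. Origin on the bench under the vertical screw axis; x is the level way the bar slides in (roughly to the robot's right), z up. It touches the bar only with its foot.
- boss (a point): Fixed point on the screw axis at the arm's underside (83 mm high). Below it hangs a round 22 mm steel foot that goes down 20 mm per clockwise turn (3.18 mm per rad) and does not turn. It starts 2 to 9 mm above the level of the bar's top; its height is not measured. It has a stiff spring: once on the bar, force grows by about 30 N per mm of screw travel, 95 N per rad.
- t_handle: T-handle on the screw: level steel cross bar, 12 mm thick, 102 mm over its black 18 mm end balls, on a 10 mm stem. Origin at the bar's middle, on the screw axis, 170 mm above the bench, 41 mm above the brass collar; bar along x, z up. It keeps its height. Pinch the bar's middle from above and twist. It stays where it is left, clamped or not.
- handle_mid (a point): The same point as the T-handle's origin. Turning freely takes up to 0.36 N m (thread friction; less, even near 0, may read when paused mid-turn); bearing on the bar adds 0.0032 N m per newton of clamping force (0.19 N m more at 60 N). From the start it can be tightened at least 5 rad; 1 to 3.7 rad are needed, so one or more regrasps.
- rest: Steel rest plate 160 x 50 x 16 mm fixed over the clamp's base at a height that differs by some mm between setups. Origin at its underside under the screw axis, axes as the clamp's. The bar lies on its top, 16 mm above the origin (local x -115 to 45 mm). Guide rails 10 mm high (x -47 to 37 mm) leave a track 33 mm wide; the end stop (x 30 to 42 mm) rises to 45 mm above the origin.
- stop_face (a point): Middle of the end stop's face towards the bar, 11 mm above the rest plate's top; x axis as the rest's (into the stop).
- bar: Loose aluminium bar with drilled holes, 130 x 30 x 22 mm, about 0.23 kg, in the track of the rest, 25 to 50 mm short of the stop. Origin at the centre of its underside, x along it towards the stop. Home, its tail is at local x -100 mm of the clamp. Best pushed at the tail with closed fingers: nearer the screw the T-handle is in the gripper's way.
- bar_nose (a point): Centre of the bar's end face nearest the stop, 11 mm above its underside.
- bar_tail (a point): Centre of the bar's other end face, the one to push on, 11 mm above its underside.
- marker: Black and white felt marker, 134 mm long, 13 mm thick, lying on the bench beyond the clamp; leave it. Origin at the centre of its underside, y along it.
- die: Upright threaded steel die with an orange knurled ring, 90 mm tall, 34 mm wide; leave it. Origin at the centre of its underside.
- weight: Small steel balance weight with a knob, 26 mm wide, 34 mm tall, standing on the bench to the left; leave it. Origin at the centre of its underside.

How it is judged:
By the outcome, as a careful person would: the job done as asked, in the order asked, and still so for the second after the job is handed in, with the robot touching nothing.
It also fails if it takes over 72 s, if anything falls off the work surface, if the arm or the gripper's body presses on something with over 40 N, if the wrist force passes 120 N, or if a joint passes its speed limit or range.

## Working session

There is one attempt and no reset: what is moved stays moved. The work goes in short steps, Python scripts to look and compute and a tool call to move; the robot and the scene stay as the last step left them, time stands still between calls to the robot, and variables do not carry over. Pictures are saved under pics/ and viewed, at most 10 in all, crops included, and the job is handed in when it is done.

Besides the shell and the picture viewer there is one more tool, called after "Call:" as a command line: name --argument value ..., lists and objects as JSON in quotes. apply_moves: Moves the arm, as the interface text tells. Its arguments: {"type":"object","properties":{"series":{"type":"string"},"squeeze":{"type":"number"}},"required":["series"]}

```bash
mkdir -p pics; python3 - <<'E'
from bench import *
import cv2,numpy as np
print(grip_depth,sense())
for n in("side","top"):
    s=snapshot(n);cv2.imwrite(f"pics/{n}0.png",s["frame"]);np.savez(f"{n}0.npz",**s)
    print(n,s["intrinsics"].round(1).tolist(),s["extrinsics"].round(3).tolist())
E
```

```text
18.700000000000003 {'time': 0.0, 'joint_pos': array([-7.42786247e+01,  7.51721390e+00,  8.53320923e+01, -3.47509804e-04,
        8.72608097e+01, -4.89167506e+00]), 'qd': array([ 0.05976975, -0.03285713, -0.0626733 , -0.0742642 ,  0.03937941,
       -0.05502258]), 'joint_efforts': array([ 1.26480179e-03, -5.69397640e+01, -5.00547016e+01,  5.16576256e-05,
        1.47104042e-02, -2.54953886e-05]), 'tool_pos': array([ 211.11036495, -561.02497301,  230.19551965]), 'tcp_rot': array([-1.79890256e+02, -9.04399807e-03,  2.06130586e+01]), 'ft_force': array([-0.37444121, -0.65077846, -0.07342375]), 'wrist_torque': array([ 0.05933122, -0.01740011,  0.028563  ]), 'grip_force': 0.0, 'finger_gap': 85.55246259476182}
side [[390.9, 0.0, 314.9], [0.0, 390.9, 202.4], [0.0, 0.0, 1.0]] [[0.842, 0.375, -0.387, 875.531], [0.539, -0.569, 0.621, -676.94], [0.013, -0.732, -0.682, 849.153], [0.0, 0.0, 0.0, 1.0]]
top [[520.0, 0.0, 315.1], [0.0, 520.0, 192.6], [0.0, 0.0, 1.0]] [[0.012, -0.994, 0.105, 380.261], [-1.0, -0.013, -0.009, -48.189], [0.01, -0.105, -0.994, 1238.159], [0.0, 0.0, 0.0, 1.0]]
```

View pics/side0.png

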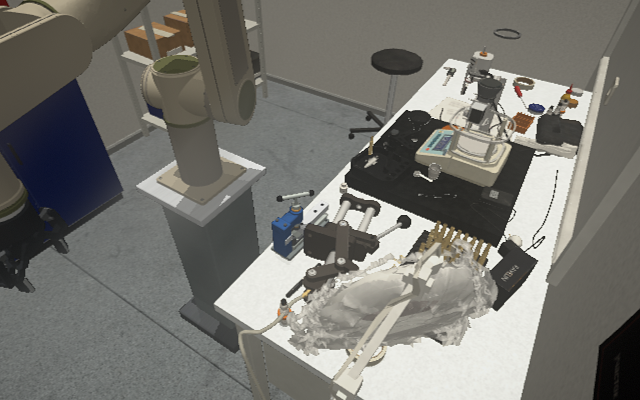

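View pics/top0.png

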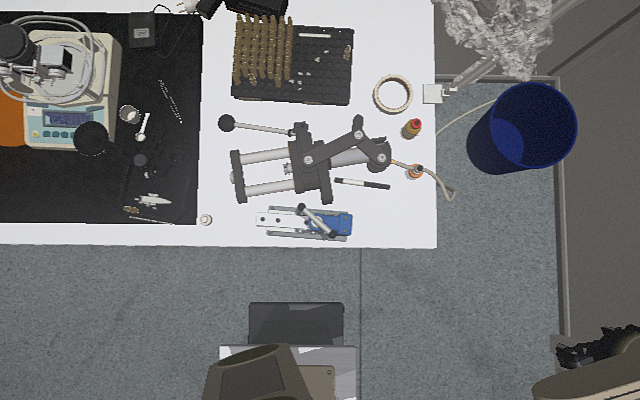

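The top view shows the clamp at about (305,222): blue column at (340,222), the bar's light end at (262,220) and the T-handle at (317,220). The weight is at (206,219), the marker at (362,183) and the die at about (412,128). In the side view the clamp is at (300,235). I'll zoom in on both.

```bash
python3 - <<'E'
import cv2,numpy as np
t=np.load("top0.npz")["frame"][190:250,240:370];s=np.load("side0.npz")["frame"][180:265,255:350]
a=cv2.resize(t,None,fx=6,fy=6,interpolation=cv2.INTER_CUBIC)
cv2.imwrite("pics/topc.png",a)
cv2.imwrite("pics/sidec.png",cv2.resize(s,None,fx=6,fy=6,interpolation=cv2.INTER_CUBIC))
E
```

```text
(no output)
```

View pics/topc.png

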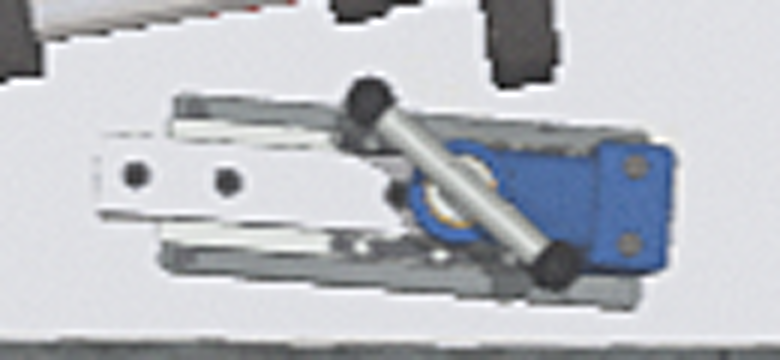

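View pics/sidec.png

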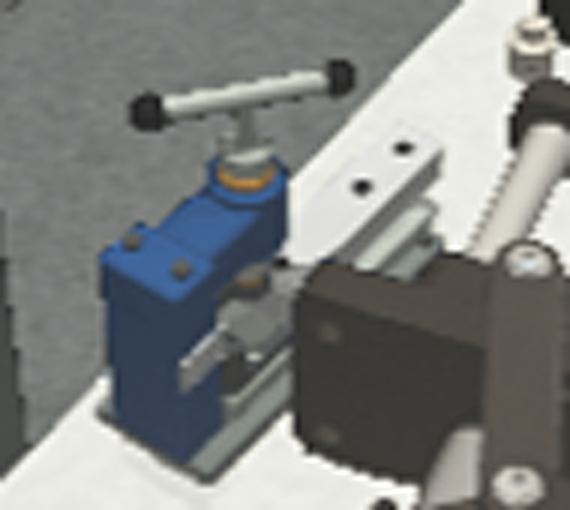

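The top crop shows the handle's balls at (301.1,205.8) and (332.3,233.5) in full-image pixels. The bar's tail edge runs from (256.6,212.6) to (256,225.2), and the blue column top spans (340,213) to (352,235). In the side crop the balls are at (147,112) and (340,77), and the bar's tail top edge is at about (440,150).

```bash
cat > h.py <<'E'
import numpy as np
def ray(d,p):
    K=d["intrinsics"];T=d["extrinsics"];v=T[:3,:3]@np.linalg.solve(K,[p[0],p[1],1.]);return T[:3,3],v
def onz(d,p,z):
    o,v=ray(d,p);return o+v*(z-o[2])/v[2]
def tri(d1,p1,d2,p2):
    a,u=ray(d1,p1);b,w=ray(d2,p2);s=np.linalg.lstsq(np.c_[u,-w],b-a,rcond=None)[0]
    P,Q=a+u*s[0],b+w*s[1];return (P+Q)/2,np.linalg.norm(P-Q)
def dep(d,p):
    o,v=ray(d,p);r,c=int(round(p[1])),int(round(p[0]));return o+v*d["depth"][r,c]
E
python3 - <<'E'
from h import *
np.set_printoptions(precision=1,suppress=True)
t=dict(np.load("top0.npz"));s=dict(np.load("side0.npz"))
T=lambda x,y:((x+.5)/6-.5+240,(y+.5)/6-.5+190)
S=lambda x,y:((x+.5)/6-.5+255,(y+.5)/6-.5+180)
A=onz(t,T(369,97),170);B=onz(t,T(556,263),170);print("balls",A,B,(A+B)/2,np.linalg.norm(A-B))
print(tri(t,T(369,97),s,S(340,77)),tri(t,T(556,263),s,S(147,112)))
print("collar 129",onz(t,T(461,192),127))
for c in [(180,178),(120,200),(300,160),(320,200)]:print("bar depth",dep(t,T(*c)))
for c in [(390,150),(340,210)]:print("bar side depth",dep(s,S(*c)))
for q in [(600,140),(675,145),(665,272),(590,268)]:print("col",onz(t,T(*q),123))
for q in [(173,95),(163,268),(636,305),(648,135)]:print("base",onz(t,T(*q),12))
for z in(55,60,65):
  print("bar",z,[onz(t,T(*q),z) for q in[(100,136),(97,213)]],[onz(t,T(*q),z) for q in[(136,175),(228,182)]],[onz(s,S(*q),z) for q in[(403,148),(361,187)]])
print(tri(t,T(136,175),s,S(403,148)),tri(t,T(228,182),s,S(361,187)))
print("weight",onz(t,(206,219),34))
E
```

```text
balls [465.3 -29.3 170. ] [409.3 -94.  170. ] [437.3 -61.7 170. ] 85.58283808009072
(array([463.5, -30.6, 171.1]), np.float64(4.265534766407992)) (array([407.4, -95.4, 171.5]), np.float64(4.758645350411449))
collar 129 [435.2 -61.8 127. ]
bar depth [443.4  44.7  43.8]
bar depth [434.7  67.4  44.4]
bar depth [450.5  -1.3  49.4]
bar depth [435.8  -8.9  41.1]
bar side depth [437.2  53.2  47.5]
bar side depth [438.5   5.4  45.7]
col [ 454.7 -111.4  123. ]
col [ 453.2 -138.3  123. ]
col [ 407.8 -134.9  123. ]
col [ 408.9 -108.2  123. ]
base [477.7  50.6  12. ]
base [409.8  53.1  12. ]
base [ 397.5 -132.3   12. ]
base [ 464.3 -136.6   12. ]
bar 55 [array([458.4,  74.5,  55. ]), array([429.2,  74.9,  55. ])] [array([443.7,  60.5,  55. ]), array([441.5,  25.6,  55. ])] [array([445.9,  51.1,  55. ]), array([443.5,  16.4,  55. ])]
bar 60 [array([458.,  74.,  60.]), array([429. ,  74.4,  60. ])] [array([443.5,  60.1,  60. ]), array([441.3,  25.3,  60. ])] [array([448.6,  46.5,  60. ]), array([446.2,  12. ,  60. ])]
bar 65 [array([457.7,  73.5,  65. ]), array([428.8,  73.9,  65. ])] [array([443.2,  59.6,  65. ]), array([441.,  25.,  65.])] [array([451.3,  41.9,  65. ]), array([448.9,   7.7,  65. ])]
(array([442.7,  60.2,  46.4]), np.float64(3.7153620786191754)) (array([440.4,  25. ,  46.6]), np.float64(3.8764280910970927))
weight [442.7 192.3  34. ]
```

Call:
apply_moves --series "0.084 -0.102 0 0 1;0.084 -0.102 0 0 1;0.084 -0.102 0 0 1;0.084 -0.102 0 0 1;0.084 -0.102 0 0 1" --squeeze 40

```text
time: 0.52
tool_pos: [275.3, -372.1, 230.5]
tcp_rot: [-179.9, 0.0, 20.6]
ft_force: [0.7, 0.3, 0.5]
finger_gap: 25.5
grip_force: 0.0
```

Call:
apply_moves --series "0.084 -0.102 0 0 1;0.084 -0.102 0 0 1;0.084 -0.102 0 0 1;0.084 -0.102 0 0 1;0.084 -0.102 0 0 1"

```text
time: 0.93
tool_pos: [339.3, -184.6, 231.0]
tcp_rot: [-180.0, -0.0, 20.6]
ft_force: [1.0, -0.4, 0.1]
finger_gap: 0.3
grip_force: 0.0
```

Call:
apply_moves --series "0.084 -0.102 0 0 1;0.084 -0.102 0 0 1;0.084 -0.102 0 0 1;0.084 -0.102 0 0 1;0.084 -0.102 0 0 1"

```text
time: 1.35
tool_pos: [403.5, 3.2, 231.2]
tcp_rot: [180.0, -0.0, 20.6]
ft_force: [1.3, 0.2, 1.1]
finger_gap: 0.0
grip_force: 0.0
```

Call:
apply_moves --series "0.084 -0.102 0 0 1;0.084 -0.102 0 0 1;0.084 -0.102 0 0 1;0 0 0 -0.0625 1;0 0 0 -0.0625 1"

```text
time: 1.77
tool_pos: [441.5, 116.1, 230.4]
tcp_rot: [-179.9, 0.1, 35.5]
ft_force: [0.4, -0.1, 0.4]
finger_gap: 0.2
grip_force: 0.0
```

Call:
apply_moves --series "0 0 0 -0.0625 1;0 0 0 -0.0625 1;0 0 0 -0.0625 1;0 0 0 -0.0625 1;0 0 0 -0.0625 1"

```text
time: 2.18
tool_pos: [441.6, 113.7, 230.8]
tcp_rot: [-180.0, 0.0, 71.1]
ft_force: [0.1, -0.2, -0.9]
finger_gap: 0.1
grip_force: 0.0
```

Call:
apply_moves --series "0 0 0 -0.0625 1;0 0 0 -0.0625 1;0 0 0 -0.008 1;0 0 0 0 1"

```text
time: 2.52
tool_pos: [441.7, 113.6, 231.0]
tcp_rot: [-180.0, 0.0, 85.9]
ft_force: [0.4, 0.5, -1.0]
finger_gap: 0.4
grip_force: 0.0
```

Call:
apply_moves --series "0 0.017 0.128 0 1;0 0 0.128 0 1;0 0 0.128 0 1;0 0 0.128 0 1;0 0 0.125 0 1"

```text
time: 2.93
tool_pos: [446.7, 113.3, 38.5]
tcp_rot: [180.0, -0.0, 85.7]
ft_force: [0.8, 0.3, 0.1]
finger_gap: 0.4
grip_force: 0.0
```

Call:
apply_moves --series "-0.03 0 0 0 1;-0.03 0 0 0 1;-0.02 0 0 0 1;-0.02 0 0 0 1"

```text
time: 3.27
tool_pos: [447.3, 82.7, 43.2]
tcp_rot: [179.7, -0.0, 85.9]
ft_force: [0.3, 0.4, -1.1]
finger_gap: 0.4
grip_force: 0.3
```

Call:
apply_moves --series "0 0 0 0 1;0 0 0 0 1"

```text
time: 3.43
tool_pos: [446.8, 83.0, 42.5]
tcp_rot: [179.8, -0.0, 85.9]
ft_force: [-0.6, 0.2, -0.3]
finger_gap: -0.3
grip_force: 0.0
```

```bash
python3 - <<'E'
from bench import *
import cv2,numpy as np
print(sense()["tool_pos"])
s=snapshot("side");t=snapshot("top")
a=cv2.resize(s["frame"][150:270,230:390],None,fx=5,fy=5,interpolation=2)
b=cv2.resize(t["frame"][180:250,220:380],None,fx=5,fy=5,interpolation=2)
np.savez("s1.npz",**s)
cv2.imwrite("pics/c1.png",a)
E
```

```text
[446.80756719  83.00364075  42.50201826]
```

View pics/c1.png

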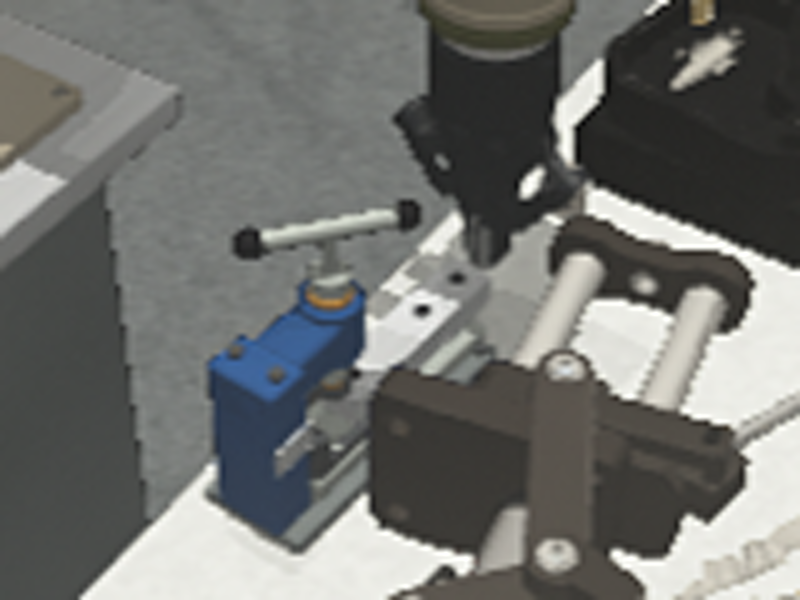

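The fingers stand at crop pixel (487,250), just behind the bar's tail at (485,285), with their tips below its top. TCP height has risen unexpectedly, so I'm checking the joints.

```bash
python3 - <<'E'
from bench import *
s=sense();print(s["joint_pos"].round(2),s["ft_force"],s["joint_efforts"].round(2),s["wrist_torque"])
E
```

```text
[ 4.110e+00 -4.930e+00  1.187e+02  1.000e-02  6.608e+01  8.160e+00] [ 0.59412991 -0.37279178 -1.18908328] [-2.800e-01 -3.957e+01 -4.404e+01 -2.000e-02 -1.000e-02 -0.000e+00] [-0.0429363   0.03193791 -0.00073834]
```

Call:
apply_moves --series "0 0 0.015 0 1;0 0 0 0 1"

```text
time: 3.7
tool_pos: [444.6, 83.6, 35.3]
tcp_rot: [-180.0, -0.0, 86.0]
ft_force: [-0.1, -0.4, 0.1]
finger_gap: 0.2
grip_force: 0.0
```

Call:
apply_moves --series "-0.02 0 0 0 1;-0.02 0 0 0 1;-0.02 0 0 0 1"

```text
time: 3.95
tool_pos: [443.3, 65.0, 35.5]
tcp_rot: [-180.0, 0.0, 86.0]
ft_force: [0.1, 1.2, -0.6]
finger_gap: -0.1
grip_force: 0.4
```

Call:
apply_moves --series "0 0 0 0 1"

```text
time: 4.03
tool_pos: [443.5, 64.3, 35.6]
tcp_rot: [-180.0, 0.0, 86.0]
ft_force: [0.1, 0.1, 0.7]
finger_gap: 0.2
grip_force: 0.0
```

Call:
apply_moves --series "-0.01 0 0 0 1;-0.01 0 0 0 1;-0.01 0 0 0 1"

```text
time: 4.28
tool_pos: [443.0, 56.2, 35.7]
tcp_rot: [-180.0, -0.0, 86.0]
ft_force: [0.4, -0.1, 0.2]
finger_gap: 0.1
grip_force: 0.4
```

Call:
apply_moves --series "-0.008 0 0 0 1;-0.008 0 0 0 1"

```text
time: 4.45
tool_pos: [442.7, 51.4, 35.7]
tcp_rot: [180.0, -0.0, 86.0]
ft_force: [0.8, 0.6, -0.3]
finger_gap: 0.1
grip_force: 0.5
```

Call:
apply_moves --series "-0.006 0 0 0 1;-0.006 0 0 0 1"

```text
time: 4.62
tool_pos: [442.5, 48.4, 35.7]
tcp_rot: [180.0, -0.1, 86.0]
ft_force: [0.7, 14.4, 0.5]
finger_gap: 0.1
grip_force: 7.1
```

Call:
apply_moves --series "-0.005 0 0 0 1;0 0 0 0 1"

```text
time: 4.78
tool_pos: [442.5, 48.4, 35.9]
tcp_rot: [180.0, -0.2, 86.0]
ft_force: [0.6, 12.9, -0.6]
finger_gap: 0.0
grip_force: 6.3
```

```bash
python3 - <<'E'
from bench import *
import cv2,numpy as np
s=snapshot("side");t=snapshot("top")
a=cv2.resize(s["frame"][180:265,270:370],None,fx=5,fy=5,interpolation=2)
b=cv2.resize(t["frame"][195:240,240:360],None,fx=5,fy=5,interpolation=2)[:,:600]
o=np.zeros((425,500,3),np.uint8)
cv2.imwrite("pics/c2.png",a)
E
```

```text
(no output)
```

View pics/c2.png

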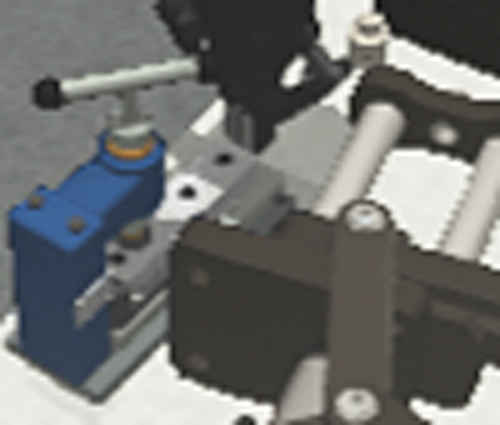

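The bar's nose meets the stop at crop pixel (95,290), and a 13 N push no longer moves it at TCP y = 48.4, where 49 was expected. It's home, so I'm backing off, rising and turning for the handle.

Call:
apply_moves --series "0.03 0 0 0 1;0.1 0 0 0 1;0 0 -0.13 -0.0625 1;0 0 -0.13 -0.0625 0;0 0 -0.13 -0.0625 0"

```text
time: 5.3
tool_pos: [443.9, 85.9, 153.1]
tcp_rot: [-179.8, -0.0, 107.9]
ft_force: [1.4, -0.1, 1.1]
finger_gap: 23.2
grip_force: 0.0
```

Call:
apply_moves --series "0 0 -0.13 -0.0625 0;0 0 -0.13 -0.0625 0;0 0 0 -0.0625 0;0 0 0 -0.0625 0;0 0 0 -0.0625 0"

```text
time: 5.72
tool_pos: [445.7, 85.5, 232.0]
tcp_rot: [179.9, 0.1, 143.6]
ft_force: [0.3, -0.3, -0.8]
finger_gap: 42.8
grip_force: 0.0
```

Call:
apply_moves --series "0 0 0 -0.0625 0;0 0 0 -0.0625 0;0 0 0 -0.0625 0;0 0 0 -0.0625 0;0 0 0 -0.0625 0"

```text
time: 6.13
tool_pos: [445.0, 85.5, 230.7]
tcp_rot: [-180.0, -0.0, 179.4]
ft_force: [-0.6, 0.1, 0.4]
finger_gap: 42.8
grip_force: 0.0
```

Call:
apply_moves --series "0 0 0 -0.0625 0;0 0 0 -0.0625 0;0 0 0 -0.0625 0;0 0 0 -0.0625 0;0 0 0 -0.0625 0"

```text
time: 6.55
tool_pos: [445.0, 85.5, 230.7]
tcp_rot: [-180.0, -0.0, -144.8]
ft_force: [-0.7, 0.4, -0.9]
finger_gap: 42.5
grip_force: 0.0
```

Call:
apply_moves --series "0 0 0 -0.0625 0;0 0 0 -0.0625 0;0 0 0 0 0"

```text
time: 6.8
tool_pos: [445.0, 85.5, 230.7]
tcp_rot: [-180.0, -0.0, -130.4]
ft_force: [-0.2, -0.7, 0.3]
finger_gap: 42.5
grip_force: 0.0
```

```bash
python3 - <<'E'
from bench import *
import cv2,numpy as np
from h import *
s=sense();print(s["tool_pos"],s["tcp_rot"],s["joint_pos"],s["finger_gap"],s["wrist_torque"])
t=snapshot("top");np.savez("t2.npz",**t)
cv2.imwrite("pics/c3.png",cv2.resize(t["frame"][190:250,240:370],None,fx=6,fy=6,interpolation=2))
E
```

```text
[445.00727456  85.47546452 230.67308196] [-1.79982552e+02 -2.46121715e-02 -1.30424625e+02] [ 4.40922249e+00 -1.58952329e+01  1.07556151e+02 -2.97680940e-02
  8.83440622e+01 -1.35165295e+02] 42.46577117654892 [-0.03516521  0.0438753  -0.00888165]
```

View pics/c3.png

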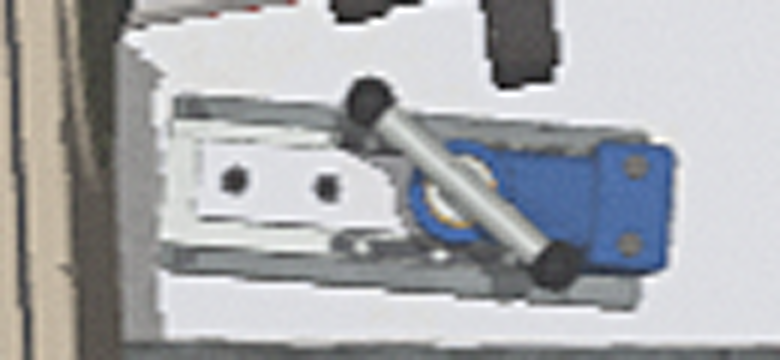

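The picture shows the bar moved about 38 mm: its holes are now at (235,180) and (327,187) in the crop, with the tail at x≈198. The handle has not moved, with balls at (369,97) and (556,263), at about 49°. At the handle, j6 would pass its limit at yaw 229, so I'll use 225.

Call:
apply_moves --series "0 0 0 0.039 0;0 0 0 0 0"

```text
time: 7.02
tool_pos: [445.0, 85.5, 230.7]
tcp_rot: [-180.0, -0.0, -135.7]
ft_force: [1.2, 0.3, -0.7]
finger_gap: 42.5
grip_force: 0.0
```

Call:
apply_moves --series "0.092 -0.082 0 0 0;0.092 -0.082 0 0 0;0.092 -0.082 0 0 0;0.092 -0.082 0 0 0;0 0 0 0 0"

```text
time: 7.43
tool_pos: [435.3, -67.6, 230.8]
tcp_rot: [-179.9, -0.1, -135.6]
ft_force: [-0.0, -0.2, -0.3]
finger_gap: 42.6
grip_force: 0.0
```

Call:
apply_moves --series "-0.016 0.011 0 0 0;0 0 0 0 0"

```text
time: 7.6
tool_pos: [437.1, -55.5, 230.7]
tcp_rot: [180.0, 0.0, -135.4]
ft_force: [0.9, 0.4, -0.7]
finger_gap: 42.6
grip_force: 0.0
```

Call:
apply_moves --series "0 0 0.08 0 0;0 0 0.08 0 0;0 0 0.07 0 0;0 0 0.035 0 0;0 0 0 0 0"

```text
time: 8.02
tool_pos: [435.3, -54.5, 148.4]
tcp_rot: [179.7, -0.1, -135.1]
ft_force: [-0.6, -0.3, -0.4]
finger_gap: 42.4
grip_force: 0.0
```

```bash
python3 - <<'E'
from bench import *
import cv2
s=sense();print(s["joint_pos"].round(1),s["wrist_torque"])
t=snapshot("side")
cv2.imwrite("pics/c4.png",cv2.resize(t["frame"][150:240,250:350],None,fx=6,fy=6,interpolation=2))
E
```

```text
[ -13.9  -15.   115.5    0.    79.8 -148.7] [ 0.04678458 -0.01679409  0.00876107]
```

View pics/c4.png

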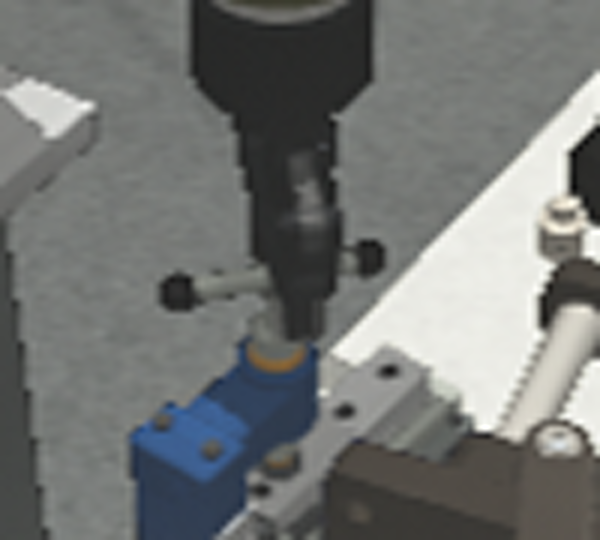

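The fingers straddle the handle in the side view, at (300,260) in the crop, slightly off to the right. TCP y has settled at -54.5, so I'm correcting.

Call:
apply_moves --series "0.015 -0.02 -0.005 0 0;0 0 0 0 0;0 0 0 0 0"

```text
time: 8.32
tool_pos: [439.3, -64.4, 154.5]
tcp_rot: [-179.9, 0.1, -135.3]
ft_force: [0.2, 0.0, -0.0]
finger_gap: 42.8
grip_force: 0.0
```

Call:
apply_moves --series "0 0 0 0 0;0 0 0 0 0"

```text
time: 8.48
tool_pos: [438.5, -64.0, 153.4]
tcp_rot: [-179.9, 0.0, -135.3]
ft_force: [0.4, 0.0, 0.0]
finger_gap: 42.9
grip_force: 0.0
```

Call:
apply_moves --series "0 0.006 0.005 0 0;0 0 0 0 0;0 0 0 0 0;0 0 0 0 0"

```text
time: 8.82
tool_pos: [436.7, -62.5, 151.1]
tcp_rot: [180.0, -0.0, -135.2]
ft_force: [0.8, -0.5, 0.4]
finger_gap: 42.6
grip_force: 0.0
```

Good. Closing.

Call:
apply_moves --series "0 0 0 0 1;0 0 0 0 1;0 0 0 0 1;0 0 0 0 1;0 0 0 0 1" --squeeze 60

```text
time: 9.23
tool_pos: [435.3, -61.1, 151.2]
tcp_rot: [179.7, -0.0, -135.2]
ft_force: [-11.1, 8.2, 9.2]
finger_gap: 9.9
grip_force: 58.1
```

```bash
cat > r.py <<'E'
from bench import sense
s=sense();print(s["time"],"yaw",s["tcp_rot"][2].round(2),"pos",s["tool_pos"].round(1),"F",s["ft_force"].round(1),"T",s["wrist_torque"].round(3),"gap",s["finger_gap"].round(1),s["joint_pos"][5].round(1))
E
python3 r.py
```

```text
Traceback (most recent call last):
  File "r.py", line 2, in <module>
    s=sense();print(s["time"],"yaw",s["tcp_rot"][2].round(2),"pos",s["tool_pos"].round(1),"F",s["ft_force"].round(1),"T",s["wrist_torque"].round(3),"gap",s["finger_gap"].round(1),s["joint_pos"][5].round(1))
                                                                                                                                                          ^^^^^^^^^^^^^^^^^^^^^
AttributeError: 'float' object has no attribute 'round'
```

Call:
apply_moves --series "0 0.005 -0.003 0 1;0 0 0 0 1"

```text
time: 9.4
tool_pos: [435.2, -61.0, 151.4]
tcp_rot: [179.9, -0.0, -135.2]
ft_force: [0.4, 2.4, -4.5]
finger_gap: 10.0
grip_force: 58.4
```

```bash
sed -i 's/s\["finger_gap"\].round(1)/round(s["finger_gap"],1)/;s/s\["time"\]/round(s["time"],2)/' r.py; python3 r.py
```

```text
9.4 yaw -135.22 pos [435.2 -61.  151.4] F [ 0.4  2.4 -4.5] T [ 0.402 -0.04   0.265] gap 10.0 -149.5
```

Call:
apply_moves --series "0 0 0 0.04 1;0 0 0 0.04 1;0 0 0 0.04 1"

```text
time: 9.65
tool_pos: [435.5, -61.3, 151.4]
tcp_rot: [180.0, -0.0, -149.2]
ft_force: [1.9, 0.1, -6.3]
finger_gap: 10.4
grip_force: 59.3
```

```bash
python3 r.py
```

```text
9.65 yaw -149.19 pos [435.5 -61.3 151.4] F [ 1.9  0.1 -6.3] T [ 0.217 -0.309  0.398] gap 10.4 -135.5
```

Call:
apply_moves --series "0 0 0 0.04 1;0 0 0 0.04 1;0 0 0 0.04 1"

```text
time: 9.9
tool_pos: [435.6, -61.6, 151.4]
tcp_rot: [180.0, -0.0, -163.0]
ft_force: [3.4, -1.3, -7.6]
finger_gap: 9.8
grip_force: 59.2
```

```bash
python3 r.py
```

```text
9.9 yaw -162.96 pos [435.6 -61.6 151.4] F [ 3.4 -1.3 -7.6] T [-0.034 -0.466  0.368] gap 9.8 -121.8
```

Call:
apply_moves --series "0 0 0.002 0.04 1;0 0 0 0.04 1;0 0 0 0.04 1"

```text
time: 10.15
tool_pos: [435.8, -61.9, 151.4]
tcp_rot: [-180.0, -0.0, -176.7]
ft_force: [0.5, -1.9, -1.8]
finger_gap: 10.1
grip_force: 59.6
```

```bash
python3 r.py
```

```text
10.15 yaw -176.71 pos [435.8 -61.9 151.4] F [ 0.5 -1.9 -1.8] T [-0.19  -0.115  0.415] gap 10.1 -108.0
```

Call:
apply_moves --series "0 0 0 0.04 1;0 0 0 0.04 1;0 0 0 0.04 1"

```text
time: 10.4
tool_pos: [435.8, -62.3, 151.4]
tcp_rot: [-179.9, 0.0, 169.5]
ft_force: [0.8, -3.9, -2.9]
finger_gap: 9.9
grip_force: 59.6
```

```bash
python3 r.py
```

```text
10.4 yaw 169.53 pos [435.8 -62.3 151.4] F [ 0.8 -3.9 -2.9] T [-0.519 -0.163  0.343] gap 9.9 -94.3
```

Call:
apply_moves --series "0 0 0 0.04 1;0 0 0 0.04 1;0 0 0 0.04 1"

```text
time: 10.65
tool_pos: [435.7, -62.6, 151.4]
tcp_rot: [-179.9, 0.0, 155.8]
ft_force: [-0.2, -5.8, -3.8]
finger_gap: 9.5
grip_force: 59.6
```

```bash
python3 r.py
```

```text
10.65 yaw 155.77 pos [435.7 -62.6 151.4] F [-0.2 -5.8 -3.8] T [-0.748 -0.078  0.398] gap 9.5 -80.5
```

Call:
apply_moves --series "0 0 0 0.04 1;0 0 0 0.04 1"

```text
time: 10.82
tool_pos: [435.6, -62.8, 151.3]
tcp_rot: [-179.9, 0.1, 146.6]
ft_force: [-1.4, -6.1, -2.8]
finger_gap: 10.2
grip_force: 59.6
```

```bash
python3 r.py
```

```text
10.82 yaw 146.6 pos [435.6 -62.8 151.3] F [-1.4 -6.1 -2.8] T [-0.911  0.047  0.331] gap 10.2 -71.3
```

Call:
apply_moves --series "-0.002 -0.003 0.001 0.04 1;0 0 0 0.04 1;0 0 0 0.04 1"

```text
time: 11.07
tool_pos: [435.4, -63.1, 151.3]
tcp_rot: [-179.9, 0.0, 132.9]
ft_force: [-3.8, -1.4, 1.8]
finger_gap: 10.3
grip_force: 60.4
```

```bash
python3 r.py
```

```text
11.07 yaw 132.87 pos [435.4 -63.1 151.3] F [-3.8 -1.4  1.8] T [-0.267  0.512  0.467] gap 10.3 -57.7
```

Call:
apply_moves --series "0 0 0 0.04 1;0 0 0 0.04 1"

```text
time: 11.23
tool_pos: [435.2, -63.3, 151.3]
tcp_rot: [-179.9, 0.0, 123.7]
ft_force: [-5.0, -3.8, 1.9]
finger_gap: 10.1
grip_force: 60.9
```

```bash
python3 r.py
```

```text
11.23 yaw 123.7 pos [435.2 -63.3 151.3] F [-5.  -3.8  1.9] T [-0.39   0.684  0.498] gap 10.1 -48.6
```

Torque is rising, which puts contact near yaw 148. I'm continuing in small steps.

Call:
apply_moves --series "0.001 -0.001 0 0.03 1"

```text
time: 11.32
tool_pos: [435.1, -63.4, 151.3]
tcp_rot: [-179.9, 0.1, 120.2]
ft_force: [-1.1, -4.1, -0.7]
finger_gap: 10.1
grip_force: 60.8
```

```bash
python3 r.py
```

```text
11.32 yaw 120.25 pos [435.1 -63.4 151.3] F [-1.1 -4.1 -0.7] T [-0.602  0.012  0.513] gap 10.1 -45.1
```

Call:
apply_moves --series "0 0 0 0.03 1"

```text
time: 11.4
tool_pos: [435.1, -63.4, 151.3]
tcp_rot: [-179.9, 0.1, 116.9]
ft_force: [-2.9, -3.6, -0.1]
finger_gap: 9.8
grip_force: 60.7
```

```bash
python3 r.py
```

```text
11.4 yaw 116.87 pos [435.1 -63.4 151.3] F [-2.9 -3.6 -0.1] T [-0.57   0.399  0.487] gap 9.8 -41.7
```

Call:
apply_moves --series "0 0 0 0.03 1"

```text
time: 11.48
tool_pos: [435.0, -63.4, 151.3]
tcp_rot: [-179.9, 0.1, 113.4]
ft_force: [-3.6, -4.6, 1.6]
finger_gap: 10.1
grip_force: 61.1
```

```bash
python3 r.py
```

```text
11.48 yaw 113.44 pos [435.  -63.4 151.3] F [-3.6 -4.6  1.6] T [-0.633  0.447  0.503] gap 10.1 -38.3
```

Call:
apply_moves --series "0 0 0 0.02 1"

```text
time: 11.57
tool_pos: [434.9, -63.5, 151.3]
tcp_rot: [-179.9, 0.1, 111.1]
ft_force: [-3.5, -5.0, 1.2]
finger_gap: 10.1
grip_force: 61.2
```

```bash
python3 r.py
```

```text
11.57 yaw 111.13 pos [434.9 -63.5 151.3] F [-3.5 -5.   1.2] T [-0.678  0.511  0.505] gap 10.1 -36.0
```

```bash
python3 - <<'E'
from bench import *
import cv2,numpy as np
t=snapshot("side");f=t["frame"].copy();big=cv2.resize(f[180:250,260:345],None,fx=7,fy=7,interpolation=2)
K=t["intrinsics"];M=np.linalg.inv(t["extrinsics"])
for yaw in (111,125):
  for sg in (1,-1):
    a=np.radians(yaw);p=np.array([435.5+sg*42.5*np.cos(a),-62.5+sg*42.5*np.sin(a),171,1])
    c=K@(M@p)[:3];u=c[:2]/c[2];q=((u-[260,180]+.5)*7).astype(int);print(yaw,u)
    cv2.circle(big,tuple(int(v) for v in q),4,(0,0,255) if yaw==111 else (0,255,0),1)
cv2.imwrite("pics/c5.png",big)
E
python3 r.py
```

```text
111 [300.06171152 184.84301347]
111 [292.34666162 206.24327115]
125 [296.20792299 184.60398682]
125 [296.43989201 206.50867809]
11.62 yaw 111.0 pos [434.9 -63.5 151.3] F [-2.9 -4.1  1.1] T [-0.599  0.457  0.332] gap 9.8 -35.9
```

View pics/c5.png

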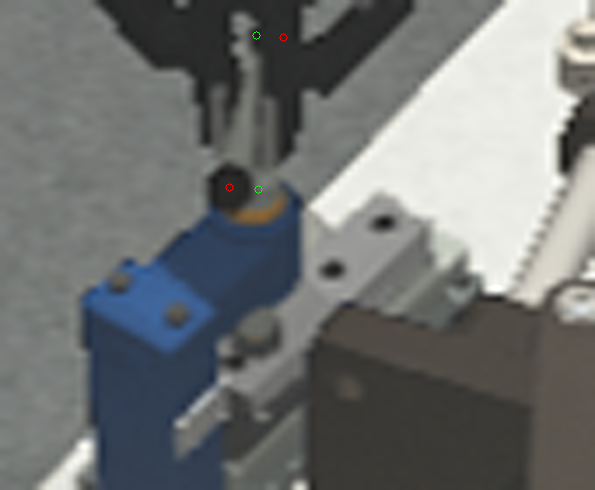

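The ball is at (230,187) in the crop, exactly at the predicted place, so the handle follows with no slip. The foot sits on the bar at (258,335). Torque reads true only in steady motion, so I'm making one short steady turn.

Call:
apply_moves --series "0 0 0 0.015 1;0 0 0 0.04 1"

```text
time: 11.78
tool_pos: [434.8, -63.5, 151.3]
tcp_rot: [-179.9, 0.1, 105.0]
ft_force: [-5.1, -4.2, 1.5]
finger_gap: 9.8
grip_force: 61.8
```

```bash
python3 r.py
```

```text
11.78 yaw 104.99 pos [434.8 -63.5 151.3] F [-5.1 -4.2  1.5] T [-0.639  0.628  0.636] gap 9.8 -29.9
```

The estimates agree on about 65 N (plausible range 55–80). Releasing and retreating upward.

Call:
apply_moves --series "0 0 0 0 0;0 0 0 0 0;0 0 0 0 0;0 0 0 0 0;0 0 0 0 0"

```text
time: 12.2
tool_pos: [435.5, -62.5, 151.3]
tcp_rot: [180.0, 0.0, 105.1]
ft_force: [0.3, -0.1, -0.2]
finger_gap: 42.7
grip_force: 0.0
```

Call:
apply_moves --series "0 0 -0.05 0 0;0 0 -0.1 0 0;0 0 -0.1 0 0;0 0 -0.13 0 0;0 0 -0.1 0 0"

```text
time: 12.62
tool_pos: [435.4, -62.5, 297.9]
tcp_rot: [179.9, 0.0, 105.0]
ft_force: [1.1, 0.4, 0.6]
finger_gap: 42.7
grip_force: 0.0
```

Call:
apply_moves --series "0.13 0 0 0 0;0.13 0 0 0 0;0.13 0 0 0 0;0.1 0 0 0 0;0 0 0 0 0"

```text
time: 13.03
tool_pos: [396.0, 83.8, 295.6]
tcp_rot: [179.9, -0.1, 105.3]
ft_force: [0.5, -0.2, -0.1]
finger_gap: 42.9
grip_force: 0.0
```

```bash
python3 r.py; python3 - <<'E'
from bench import *
import cv2
t=snapshot("top")
cv2.imwrite("pics/c6.png",cv2.resize(t["frame"][100:250,190:440],None,fx=3,fy=3,interpolation=2))
E
```

```text
13.03 yaw 105.31 pos [396.   83.8 295.6] F [ 0.5 -0.2 -0.1] T [ 0.005 -0.003 -0.027] gap 42.9 -10.7
```

View pics/c6.png

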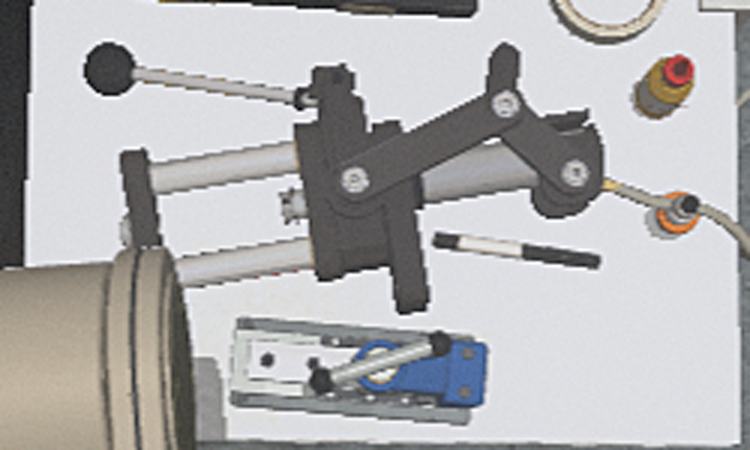

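The bar's holes are where they were, at (268,359) in this crop, so it is still home. The handle's balls at (320,380) and (438,343) give about 107°, so it stayed where I left it. The marker and die are undisturbed.

```bash
python3 -c "
from bench import *
print(hand_in())"
```

```text
the job is handed in; nothing more can be done
None
```

I pushed the bar home against the stop, clamped it at roughly 65 N (estimated from wrist torque, plausible range 55–80 N), let go and handed the job in at about 13 s; the marker and die are undisturbed, but the weight was hidden by the arm in the last picture.

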